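Fit the star wheel to the bottle labeller and hold it home

ROBOT

A 7-joint arm with a two-finger parallel gripper is mounted at the origin on the work surface. World frame = base frame: x ahead of the robot, y to its left, z up, the work surface at z = 0. Lengths are in m, angles in rad, forces in N, time in s.
With the tool pointing down it reaches from about 0.425 to 0.925 m from the base axis. Payload 6.8 kg.
Tool frame: the origin (TCP) lies on the front face of the gripper's body, between the roots of the fingers; the fingertips stand 73 mm ahead of it and the grasp point (between the pads) lies 54 mm ahead of it (env.nose_length is the distance from the TCP to the fingertips, in m); z points along the fingers, y is the direction in which the jaws open and shut (so a half turn about z gives the same grasp; the last joint's range is limited). The gripper opens to 85 mm and grips with 20 to 120 N. Pads are 22 mm wide; open, the fingers measure 114 mm over their backs; the gripper's body (76 mm by 85 mm) begins 54 mm behind the grasp point. The pads swing forward as they close: fully open they stand 13 mm farther back than shut.
Start: joints at [1.159, 0.477, 0.022, 1.555, -0.011, 1.109, -0.083], TCP at [0.202, -0.644, 0.304] pointing down, gripper open.
Joint ranges: [-2.96, 2.96], [-0.34, 2.1], [-1.41, 1.46], [0.24, 2.44], [-1.37, 4.51], [0.17, 1.92], [-2.96, 2.96]. Speed limits (rad/s): [2.39, 2.39, 3.14, 3.14, 3.14, 3.14, 3.14].

INTERFACE

Orientations are given as a unit quaternion [w, x, y, z].
In Python, from cell import env, kin, camera, calibration, job gives the robot as it stands. The module is installed in compiled form; this text tells all that it offers. Calls block until the motion is done:
- env.reach(position, orientation): joint-space move of the TCP to a pose.
- env.movel(position, velocity=0.15, rot=None, stop_force=None): straight line of the TCP; rot=None keeps the orientation; velocity is the mean speed in m/s. With stop_force (N) it stops when the force on the tool has changed by that much, and returns True; else False.
- env.goto_joints(angles): joint-space move.
- env.grip(opening, f_grip=None): finger opening in m; f_grip is the grip in N (None keeps the last); returns when the fingers have stopped.
- env.dwell(seconds).
- kin.inverse_kinematics(position, orientation): joint angles nearest the present ones, or None.
- env.get_state(): the state.
- camera(name): name is "side" or "top" or "wrist"; returns (picture, depth): 400x640x3 uint8, blue, green, red; 400x640 float32, m along the optical axis (not along the pixel's ray), 0 where there is no reading.
- calibration(name): a dict with "fx", "fy", "cx", "cy" (pixels), "k1" (the pictures are not rectified: a ray, as slopes to the right and down, at radius r is drawn at 1 + k1 r^2 times it, then the intrinsics apply), "rvec" (rotation vector, rad) and "tvec" (3), from world to camera coordinates, as OpenCV has them. Camera axes: x right, y down, z forward; pixel columns grow to the right and rows downward; lengths in m; the calibration is good to about 2 mm. A picture is of the moment at which its call begins: read the wrist's pose just before it. calibration takes no time and is no camera call; for the wrist camera it gives the pose at the moment of the call.
A pose or a line that the arm cannot do raises env.PlanningError and nothing moves.
- job.job_done(): hands the job in, once; it reports no verdict.
The state is a dict: "time": time; "qpos": joint angles; "joint_velocities": joint speeds; "joint_torque": joint torques, N m; "tcp_pos": TCP position; "orientation": TCP orientation; "force": force on the tool from outside, world axes, zero at the start; "torque": the same for the moment, N m; "opening": finger opening in m.
Only numpy, scipy, OpenCV 4.12 (cv2) and the standard library are available. Lean on these libraries where they do the work, as an engineer would, in place of code of your own. Each camera call takes 0.05 s, during which the arm holds its last target. There are 200 camera calls.

TASK

We are setting the labelling machine up for ordinary 75 cl bottles: pick up the white star wheel with the six pockets, lower it over the machine's splined drive shaft, turn it until the splines mesh and slide it down. Push it fully home on the flange against the sprung lift collar, and finish while you still hold the wheel pressed down there so that I can tighten its set screw: do not let go. Leave the green magnum wheel, the bottles and the hex key where they are.

Things in the scene. Friction and masses are not known exactly. Their poses are not given: they have to be found in the camera images.
- star_boss (a point): White six-pocket star wheel for 75 cl bottles, loose, level on the bench, 0.46 kg: two 8 mm plates, 190 mm across, outer faces 50 mm apart. A knurled round aluminium boss, 44 mm across, stands 50 mm above the upper plate: grip here. Point: on the axis, half-way up the boss, 75 mm above the wheel's underside, 25 mm below the boss's top. z up; x through the middle of a pocket.
- star_bore (a point): Centre of the white wheel's flat underside, at the mouth of its bore; same axes. The bore goes right through. In its lowest 22 mm are 6 internal splines (inner radius 13.3 mm, 5 mm wide), 6 grooves between them (radius 18.5 mm). The grooves lie in line with the six pockets: one along x, then every 60 degrees. A 64 mm wide, 3 mm thick washer lies on the upper plate around the boss.
- drive_seat (a point): On the axis of the labelling machine's upright drive shaft, level with the steel flange (90 mm across, 130 mm above the bench) on which the wheel's underside sits when home. The shaft, 24 mm across, rises 66 mm from here, the last 6 mm tapered. The gearbox holds it: it turns only under 0.8 N m. The machine is fixed. z up; x through the middle of one spline.
- spline_top (a point): On the same axis, same axes, at the top of the shaft's 6 splines (outer radius 17 mm, 6 mm wide), 30 mm above the flange; one lies along x, then every 60 degrees (the flange's dark screws lie midway between them). The wheel's underside stops about here until its grooves are in line with the splines, within about 5 degrees and centred to about 1 mm (any of the six ways round); then it slides down.
- machine: The labelling machine: a low cabinet, steel deck 100 mm above the bench; the point is on the bench below the drive shaft. A bottle guide rail stands on the deck 150 mm from the shaft's axis; the label reel and rollers stand 150 mm or more from it to the machine's left (+y). Nothing on the machine is higher than 215 mm above the bench.
- collar (a joint): Sprung brass lift collar around the shaft's foot, 54 mm across: how far it is pressed down, m. 0: up, its top 8 mm above the flange; it pushes up with 10 N, more than the wheel weighs, so a wheel let go sits 8 mm high. 0.008: fully down, level with the flange; it pushes up with 18 N, so the arm must press with about 14 N besides the wheel's weight.
- magnum_boss (a point): The other star wheel, green, with four larger pockets, for magnums: the same outer size and boss as the white one, the point at the same place on its boss. Loose on the bench. Leave it alone.
- bottle_a: A full wine bottle standing on the bench, 75 mm in diameter, 298 mm high; the point is at the centre of its base. To be left alone.
- bottle_b: A second such bottle. To be left alone.
- hex_key: A T-handled hex key lying on the bench, 150 mm long, 20 mm high, red handle 90 mm wide; the point is under its middle, the blade lies along x. To be left alone.
There are look-alikes about, which are no part of the job. What is shaped like the part that bears star_boss but yellow is not meant.

How it is judged:
On the way, in this order (a step that is already met when the one before it is completed fails the run):
1. the white star wheel is lifted clear of the bench (height (world z) of star_boss above 0.15 m), for 0.2 s.
2. the white wheel stands over the machine's shaft, centred on it, with its underside down around the shaft's tip (horizontal distance between star_boss and drive_seat below 0.004 m and z of star_boss in the frame of drive_seat below 0.136 m), for 0.05 s.
3. its splines have meshed with the shaft's: the wheel has slid at least 8 mm down over them (horizontal distance between star_boss and drive_seat below 0.004 m and z of star_boss in the frame of drive_seat below 0.097 m), for 0.1 s.
At the end, for the whole second after the job is handed in: Through the last second the fingers hold the white wheel (over 4 N) pressed on the drive (over 8 N): underside within 2 mm of the flange, collar pressed at least 6 of its 8 mm, centred within 4 mm, level within 0.04 rad; the green wheel within 30 mm of its start (z of star_boss in the frame of drive_seat between 0.072 and 0.077 m and horizontal distance between star_boss and drive_seat below 0.004 m and angle between star_boss's own z axis and vertical below 0.04 rad and value of joint collar above 0.006 m and contact force between star and the fingers above 4 N and contact force between star and machine above 8 N and distance of magnum_boss from where it was at the start of the episode below 0.03 m); the arm keeps its last pose, push and grip.
It fails at once if the green magnum wheel is moved more than 30 mm or knocked over (distance of magnum_boss from where it was at the start of the episode above 0.03 m or angle between magnum_boss's own z axis and vertical above 0.4 rad).
It fails at once if a bottle is moved more than 40 mm or knocked over (distance of any of bottle_a, bottle_b from where it was at the start of the episode above 0.04 m or angle between any of bottle_a, bottle_b's own z axis and vertical above 0.4 rad).
It fails at once if the hex key is moved more than 40 mm (distance of hex_key from where it was at the start of the episode above 0.04 m).
It also fails if it takes over 42 s, if anything falls off the work surface, if the arm or the gripper's body presses on something with over 40 N, if the wrist force passes 120 N, or if a joint passes its speed limit or range.

## Working session

There is one attempt and no reset: what is moved stays moved. The work goes in short steps, each a Python script; the robot and the scene stay as the last script left them, time stands still between calls to the robot, and variables do not carry over. Pictures are saved under pics/ and viewed, about 8 in all and at most 12, crops included, and the job is handed in when it is done.

```bash
mkdir -p pics
cat > h.py <<'E'
import numpy as np, cv2
from cell import env, kin, camera, calibration, job
def cam(c):
    R=cv2.Rodrigues(np.array(c["rvec"],float))[0]; t=np.array(c["tvec"],float).ravel(); return R,t
def ray(c,uv):
    uv=np.atleast_2d(np.array(uv,float)); R,t=cam(c)
    d=np.c_[(uv[:,0]-c["cx"])/c["fx"],(uv[:,1]-c["cy"])/c["fy"]]
    s=d.copy()
    for _ in range(20): s=d/(1+c["k1"]*(s**2).sum(1))[:,None]
    return -R.T@t, np.c_[s,np.ones(len(s))]@R
def onplane(c,uv,z):
    o,d=ray(c,uv); return o+d*((z-o[2])/d[:,2])[:,None]
def cloud(c,depth):
    v,u=np.mgrid[:400,:640]; o,d=ray(c,np.c_[u.ravel(),v.ravel()])
    P=o+d*depth.ravel()[:,None]; P[depth.ravel()==0]=np.nan
    return P.reshape(400,640,3)
def proj(c,p):
    R,t=cam(c); q=np.atleast_2d(p)@R.T+t; s=q[:,:2]/q[:,2:]; s=s*(1+c["k1"]*(s**2).sum(1))[:,None]
    return s*[c["fx"],c["fy"]]+[c["cx"],c["cy"]]
E
python3 - <<'E'
from h import *
for n in("top","side"):
    im,d=camera(n); c=calibration(n); np.savez(n,im=im,d=d,c=c); cv2.imwrite(f"pics/{n}0.png",im); print(n,c)
print(env.get_state()["time"])
E
```

```text
top {'fx': 417.4503977885415, 'fy': 417.4503977885415, 'cx': 317.8238487506629, 'cy': 198.09806399955337, 'k1': -0.060724638606972, 'rvec': array([ 2.14698701, -2.12425764,  0.1737683 ]), 'tvec': array([-0.16981425,  0.45743187,  1.07304863])}
side {'fx': 443.68904164040254, 'fy': 443.68904164040254, 'cx': 328.5396207702245, 'cy': 196.2549390653741, 'k1': 0.03887859969237136, 'rvec': array([ 2.0216114 ,  1.14689525, -0.56294394]), 'tvec': array([-0.09052338, -0.21703738,  1.6368435 ])}
0.1
```

View pics/top0.png

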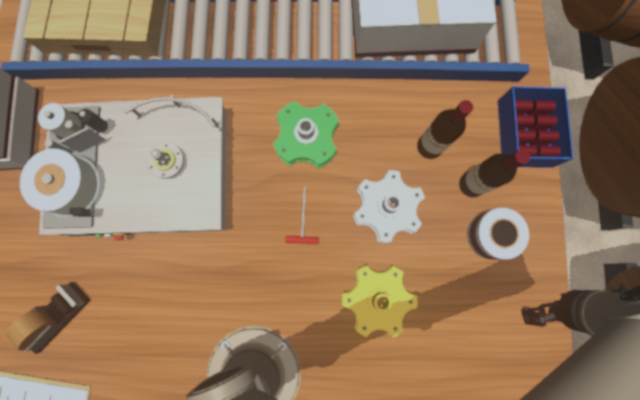

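View pics/side0.png

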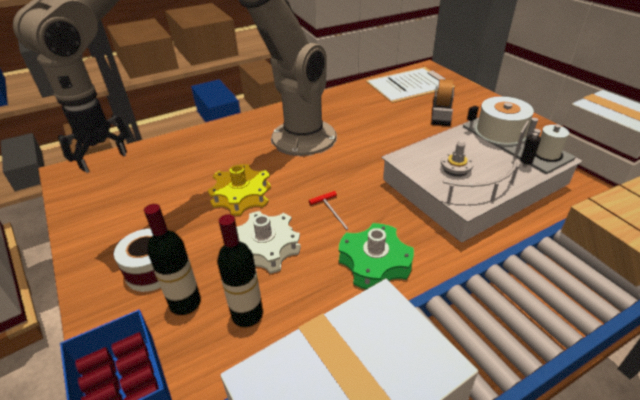

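Top view: robot base at (255,370), and three wheels. The green one with four pockets is at (306,130), the white one at (390,205) and the yellow one, a look-alike, at (380,300). The drive shaft is at (165,160), the bottles at (440,130) and (490,175), and the hex key at (303,220). The white wheel fits by colour, so I'll enlarge it to check and measure.

Run:
```python
from h import *
z=np.load("top.npz",allow_pickle=True); im,d,c=z["im"],z["d"],z["c"].item()
P=cloud(c,d)
hsv=cv2.cvtColor(im,cv2.COLOR_BGR2HSV)
u0,v0=390,205
m=((hsv[...,1]<70)&(hsv[...,2]>110)).astype(np.uint8); r=np.zeros_like(m); r[160:250,345:435]=1; m&=r
n,l,s,ce=cv2.connectedComponentsWithStats(m); k=1+np.argmax(s[1:,4]); print("blob",s[k],ce[k])
cs,_=cv2.findContours((l==k).astype(np.uint8),0,cv2.CHAIN_APPROX_NONE)
ct=max(cs,key=cv2.contourArea)[:,0]; W=onplane(c,ct,0.05)[:,:2]
(cc,R)=cv2.minEnclosingCircle(W.astype(np.float32)); print("plate circle",cc,R)
f=np.zeros_like(m); cv2.drawContours(f,[ct.reshape(-1,1,2)],-1,1,-1); ys,xs=np.nonzero(f); print("centroid",onplane(c,np.c_[xs,ys],0.05).mean(0))
W=W-cc; a=np.arctan2(W[:,1],W[:,0]); rr=np.hypot(*W.T)
g=np.linspace(-np.pi,np.pi,720); o=np.argsort(a); rg=np.interp(g,a[o],rr[o],period=2*np.pi)
for N in(4,5,6): F=(rg*np.exp(1j*N*g)).mean(); print(N,abs(F), "pocket dir deg",np.degrees(np.angle(-F))/N)
# heights
def reg(u,v,h): 
    Q=P[v-h:v+h,u-h:u+h].reshape(-1,3); return Q[~np.isnan(Q[:,2])]
for nm,u,v,h,lo,hi in(("boss",390,204,14,.09,.11),("shafttop",162,158,18,.18,.21),("flange",165,160,22,.126,.134),("gboss",306,130,16,.09,.11)):
    Q=reg(u,v,h); q=Q[(Q[:,2]>lo)&(Q[:,2]<hi)]; print(nm,len(q),q.mean(0),np.ptp(q,0), Q[:,2].max())
a=cv2.resize(im[155:255,340:440],(400,400),interpolation=cv2.INTER_CUBIC); b=cv2.resize(im[125:195,130:200],(400,400),interpolation=cv2.INTER_CUBIC)
cv2.imwrite("pics/crop0.png",np.hstack([a,b]))
```

```text
blob [ 353  170   72   73 3385] [388.44638109 206.32998523]
plate circle (0.437920480966568, -0.351190984249115) 0.09975671768188477
centroid [ 0.43759299 -0.35079352  0.05      ]
4 0.000547572673051205 pocket dir deg 10.173362479368782
5 0.00018494368182298628 pocket dir deg -15.072813491913289
6 0.006833394081890698 pocket dir deg 21.898458740463724
boss 143 [ 0.43893021 -0.35241842  0.09858059] [0.04084557 0.04330195 0.01351686] 0.1042812769745427
shafttop 94 [0.53585885 0.2163947  0.19140641] [0.02204954 0.02367479 0.01609387] 0.1974258566305609
flange 586 [0.53344906 0.21512852 0.12948314] [0.08857669 0.08999069 0.00792937] 0.1974258566305609
gboss 142 [ 0.63630354 -0.1296026   0.09821251] [0.04285589 0.04162904 0.01445611] 0.10506171856380853
```

View pics/crop0.png

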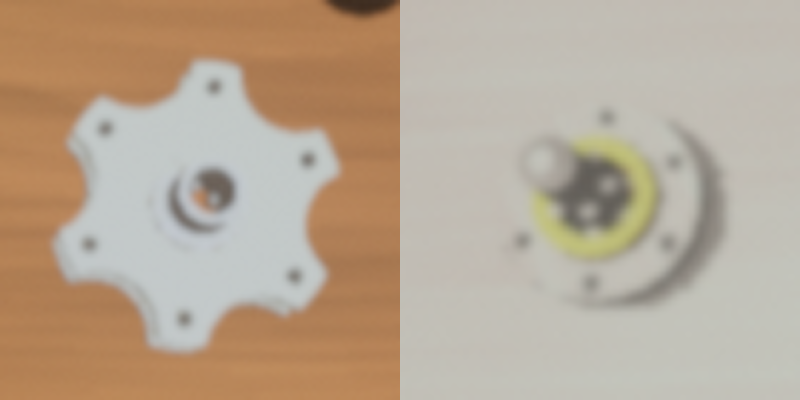

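The crop confirms that the white wheel has six pockets, with a tooth hole in line with each tooth. The shaft crop shows a brass collar and six dark flange screws. I'll check IK, the bottle clearances and the wrist camera offset before moving.

```bash
cat >> h.py <<'E'
from scipy.spatial.transform import Rotation as Ro
def down(yaw): # tool x axis at world yaw (deg), z down
    q=(Ro.from_euler('z',yaw,degrees=True)*Ro.from_euler('x',180,degrees=True)).as_quat(); return [q[3],q[0],q[1],q[2]]
def tool():
    s=env.get_state(); q=s["orientation"]; return np.array(s["tcp_pos"]),Ro.from_quat([q[1],q[2],q[3],q[0]])
E
python3 - <<'E'
from h import *
p,r=tool(); c=calibration("wrist"); R,t=cam(c)
print("tool axes",r.as_matrix().round(3).tolist()); print("cam in tool",r.inv().apply(-R.T@t-p),"cam z in tool",r.inv().apply(R[2]), "cam x",r.inv().apply(R[0]),c["fx"],c["cx"],c["cy"])
z=np.load("top.npz",allow_pickle=True); ct=z["c"].item()
print("caps",onplane(ct,[[467,106],[523,155]],.298)); print("key",onplane(ct,[[303,240]],.01))
for yaw in range(-180,180,15):
    o=[]
    for q in((.439,-.352,.13),(.439,-.352,.30),(.535,.216,.39),(.535,.216,.264)):
        j=kin.inverse_kinematics(np.array(q),np.array(down(yaw))); o.append(None if j is None else round(float(j[6]),2))
    print(yaw,o)
E
```

```text
tool axes [[0.954, 0.299, -0.001], [0.299, -0.954, 0.002], [-0.0, -0.002, -1.0]]
cam in tool [ 7.18756231e-02  6.03697512e-06 -6.97169685e-02] cam z in tool [-2.84466281e-01 -8.60358738e-05  9.58686042e-01] cam x [-2.88904315e-04  9.99999958e-01  4.01834810e-06] 325.1386194159767 321.03392536765847 201.7525995250883
caps [[ 0.61824939 -0.48079974  0.298     ]
 [ 0.51236384 -0.59455404  0.298     ]]
key [[ 0.34932872 -0.12630753  0.01      ]]
-180 [1.72, 1.91, 0.71, 0.53]
-165 [1.95, 2.15, 0.96, 0.79]
-150 [1.89, 2.18, 1.21, 1.06]
-135 [2.15, 2.44, 1.47, 1.32]
-120 [-2.79, -2.46, 1.74, 1.58]
-105 [-2.57, -2.74, 2.0, 1.84]
-90 [-2.36, -2.49, 2.26, 2.1]
-75 [-2.14, -2.25, 2.52, 2.37]
-60 [-1.92, -2.01, -2.6, -2.56]
-45 [-1.7, -1.76, -2.49, -2.44]
-30 [-1.48, -1.52, -2.89, -2.93]
-15 [-1.25, -1.27, -2.62, -2.67]
0 [-1.03, -1.02, -2.35, -2.4]
15 [-0.8, -0.77, -2.09, -2.14]
30 [-0.57, -0.53, -1.84, -1.91]
45 [-0.34, -0.29, -1.59, -1.72]
60 [-0.11, -0.04, -1.33, -1.48]
75 [0.11, 0.2, -1.08, -1.22]
90 [0.34, 0.45, -0.82, -0.98]
105 [0.57, 0.69, -0.57, -0.73]
120 [0.8, 0.94, -0.31, -0.48]
135 [1.04, 1.18, -0.05, -0.22]
150 [1.27, 1.42, 0.2, 0.03]
165 [1.5, 1.67, 0.46, 0.28]
```

Run:
```python
from h import *
env.movel(np.array([.30,-.45,.40]),velocity=0.3); print(env.get_state()["time"])
env.reach(np.array([.535,.216,.36]),np.array(down(90))); 
env.dwell(.2)
c=calibration("wrist"); im,d=camera("wrist"); np.savez("w_shaft",im=im,d=d,c=c); cv2.imwrite("pics/w_shaft.png",im); print(env.get_state()["time"],proj(c,[[.535,.216,.13],[.535,.216,.196]]))
```

```text
1.0417
3.8 [[321.34470738 184.25273847]
 [321.31621494 204.64399256]]
```

View pics/w_shaft.png

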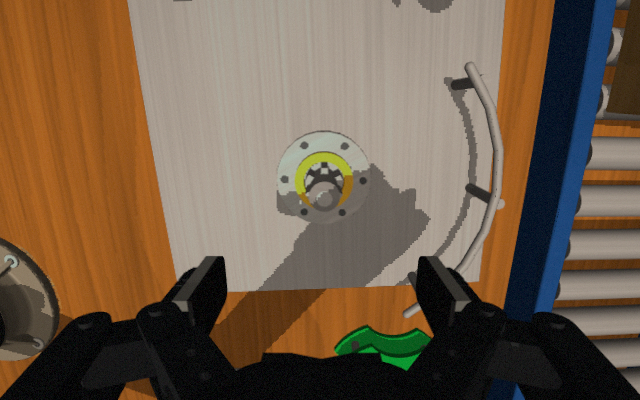

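The wrist view is sharp. Six flange screws show at about (305,145), (345,146), (284,180), (363,181), (304,212) and (342,212), with the shaft tip at (324,196). Next I'll fit these, then photograph the wheel.

Run:
```python
from h import *
z=np.load("w_shaft.npz",allow_pickle=True); im,d,c=z["im"],z["d"],z["c"].item()
g=cv2.cvtColor(im,cv2.COLOR_BGR2GRAY).astype(float)
S=[]
for u,v in((305,145),(345,146),(284,180),(363,181),(304,212),(342,212)):
    w=g[v-6:v+7,u-6:u+7]; m=np.clip(.65*np.median(w)-w,0,None); yy,xx=np.mgrid[-6:7,-6:7]
    S.append((u+(m*xx).sum()/m.sum(),v+(m*yy).sum()/m.sum()))
S=np.array(S); W=onplane(c,S,.13); print(S.round(1).tolist()); ctr=W.mean(0); e=W[:,:2]-ctr[:2]
print("ctr",ctr,"r",np.hypot(*e.T).round(4)); a=np.degrees(np.arctan2(e[:,1],e[:,0])); print(a.round(1)); print("spline yaw mod60",np.degrees(np.angle(-np.exp(1j*6*np.radians(a)).mean()))/6)
# outer flange edge fit from depth
P=cloud(c,d); m=(abs(P[...,2]-.13)<.006)&(np.hypot(P[...,0]-ctr[0],P[...,1]-ctr[1])<.06); print("flange depth box",(np.nanmin(P[m],0)+np.nanmax(P[m],0))/2)
m=(P[...,2]>.185)&(np.hypot(P[...,0]-ctr[0],P[...,1]-ctr[1])<.03); print("tip",m.sum(),P[m].mean(0))
env.movel(np.array([.50,.1,.36]),velocity=.3)
env.reach(np.array([.438,-.352,.28]),np.array(down(90))); env.dwell(.2)
c=calibration("wrist"); im,d=camera("wrist"); np.savez("w_star",im=im,d=d,c=c); cv2.imwrite("pics/w_star.png",im); print(env.get_state()["time"],proj(c,[[.438,-.352,.05],[.438,-.352,.1]]))
```

```text
[[303.9, 145.1], [344.2, 145.8], [284.2, 179.0], [362.5, 180.4], [303.6, 211.6], [341.7, 212.2]]
ctr [0.53689369 0.22047551 0.13      ] r [0.037  0.037  0.0369 0.037  0.037  0.0369]
[ 118.9   58.9  179.    -1.1 -121.2  -61.1]
spline yaw mod60 28.900138184054097
flange depth box [0.53708803 0.22106798 0.13013588]
tip 12129 [0.53751759 0.22873502 0.36041033]
6.2917 [[320.78165536 185.7132325 ]
 [320.68365973 200.47491521]]
```

View pics/w_star.png

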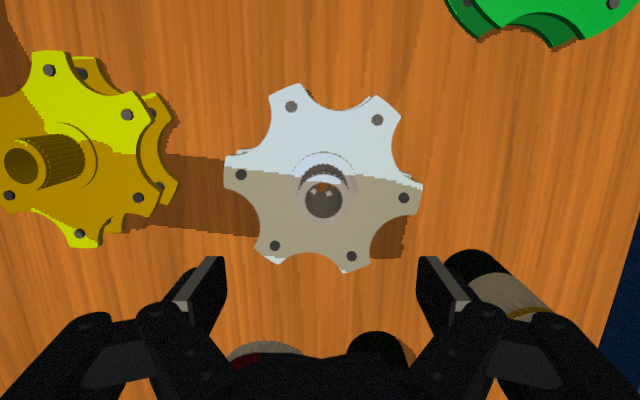

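Wheel view: six tooth screws at about (291,106), (377,120), (241,175), (404,198), (275,245) and (352,256), with the boss mouth at (323,200).

Run:
```python
from h import *
def fit(im,c,pts,z,h=6):
    g=cv2.cvtColor(im,cv2.COLOR_BGR2GRAY).astype(float); S=[]
    for u,v in pts:
        w=g[v-h:v+h+1,u-h:u+h+1]; m=np.clip(.7*np.median(w)-w,0,None); yy,xx=np.mgrid[-h:h+1,-h:h+1]
        S.append((u+(m*xx).sum()/m.sum(),v+(m*yy).sum()/m.sum()))
    W=onplane(c,S,z); ctr=W.mean(0); e=W[:,:2]-ctr[:2]; a=np.arctan2(e[:,1],e[:,0])
    print(np.round(S,1).tolist(),"ctr",ctr,"r",np.hypot(*e.T).round(4),np.degrees(a).round(1),"mid yaw",np.degrees(np.angle(-np.exp(6j*a).mean()))/6)
    return ctr
z=np.load("w_star.npz",allow_pickle=True); im,d,c=z["im"],z["d"],z["c"].item()
fit(im,c,((291,106),(377,120),(241,175),(404,198),(275,245),(352,256)),.05,8)
P=cloud(c,d); Q=P[185:215,305:340].reshape(-1,3); q=Q[(Q[:,2]>.095)&(Q[:,2]<.106)]; print("boss top",len(q),(q.min(0)+q.max(0))/2,np.ptp(q,0))
g=P[100:160,270:380,2]; print("plate z",np.nanmedian(g))
z=np.load("top.npz",allow_pickle=True); im,d,c=z["im"],z["d"],z["c"].item()
cr=lambda x,y,s,u0,v0:(int(round(u0+x/s)),int(round(v0+y/s)))
fit(im,c,[cr(x,y,4,340,155) for x,y in((215,87),(307,160),(295,276),(184,320),(90,244),(105,128))],.05,3)
fit(im,c,[cr(x-400,y,400/70,130,125) for x,y in((606,118),(674,162),(668,243),(591,284),(522,240))],.13,2)
```

```text
[[290.8, 106.2], [377.1, 119.5], [240.7, 174.1], [403.4, 197.5], [274.3, 245.3], [351.2, 255.7]] ctr [ 0.44002145 -0.35210025  0.05      ] r [0.0783 0.0783 0.0783 0.0783 0.0783 0.0783] [ 111.6   51.7  171.7   -8.3 -128.3  -68.3] mid yaw 21.680883777144928
boss top 150 [ 0.43909201 -0.35191282  0.09848801] [0.0276745  0.02611269 0.00656566]
plate z 0.049700370896899215
[[nan, nan], [nan, nan], [nan, nan], [nan, nan], [nan, nan], [nan, nan]] ctr [nan nan nan] r [nan nan nan nan nan nan] [nan nan nan nan nan nan] mid yaw nan
[[nan, nan], [nan, nan], [nan, nan], [nan, nan], [nan, nan]] ctr [nan nan nan] r [nan nan nan nan nan] [nan nan nan nan nan] mid yaw nan<stdin>:6: RuntimeWarning: invalid value encountered in scalar divide
```

Run:
```python
from h import *
env.movel(np.array([.440,-.352,.18]),velocity=.2)
print(env.movel(np.array([.440,-.352,.133]),velocity=.08,stop_force=8), tool()[0])
env.grip(0.03,f_grip=100); s=env.get_state(); print(s["opening"],s["force"],s["time"])
env.movel(np.array([.440,-.352,.28]),velocity=.15); env.dwell(.2)
s=env.get_state(); print(s["opening"],s["force"],s["tcp_pos"],s["time"])
c=calibration("wrist"); im,d=camera("wrist"); np.savez("w_held",im=im,d=d,c=c); cv2.imwrite("pics/w_held.png",im)
P=cloud(c,d); print("plate z",np.nanmedian(P[60:130,270:380,2])-s["tcp_pos"][2])
```

```text
False [ 0.44024848 -0.35188467  0.13300195]
0.04415438170191495 [-1.83114151  0.90302523  6.78388929] 8.1417
0.04453632000590962 [-0.03267611  0.30064431 -3.91384274] [ 0.43972249 -0.35180489  0.27917165] 9.475
plate z -0.2781152088311183
```

View pics/w_held.png

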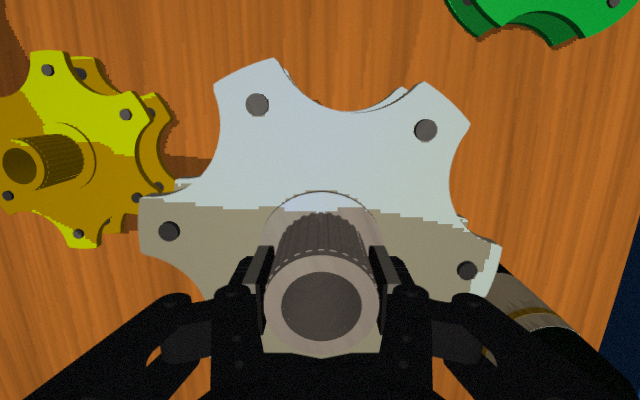

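The wheel is held and off the bench. Four tooth screws are visible, at (257,104), (425,130), (168,231) and (467,270). I'll get its pose from them with solvePnP.

```bash
cat >> h.py <<'E'
def heldpose(im,c,pts,angs,h=14):
    g=cv2.cvtColor(im,cv2.COLOR_BGR2GRAY).astype(float); S=[]
    for u,v in pts:
        w=g[v-h:v+h+1,u-h:u+h+1]; m=(w<.75*np.median(w)).astype(np.uint8)
        n,l,st,ce=cv2.connectedComponentsWithStats(m); k=l[h,h]; S.append(ce[k]+[u-h,v-h])
    S=np.array(S); R,t=cam(c)
    o,d=ray(c,S); q=d@R.T; q=(q[:,:2]/q[:,2:])
    a=np.radians(angs); M=np.c_[.0783*np.cos(a),.0783*np.sin(a),0*a]
    ok,rv,tv=cv2.solvePnP(M,q.reshape(-1,1,2),np.eye(3),None,flags=cv2.SOLVEPNP_ITERATIVE)
    e=(cv2.projectPoints(M,rv,tv,np.eye(3),None)[0][:,0]-q)*c["fx"]
    W=R.T@cv2.Rodrigues(rv)[0]; ctr=R.T@(tv.ravel()-t)
    print("px",S.round(1).tolist(),"err px",abs(e).max().round(2),"ctr",ctr.round(4),"axis",W[:,2].round(3),"x yaw",np.degrees(np.arctan2(W[1,0],W[0,0])))
    W2=onplane(c,S,ctr[2]); 
    return ctr,W
E
python3 - <<'E'
from h import *
z=np.load("w_held.npz",allow_pickle=True); im,d,c=z["im"],z["d"],z["c"].item()
# angles in wheel frame (x = pocket): screws at +-30...
ctr,W=heldpose(im,c,((257,104),(425,130),(168,231),(467,270)),np.array([90,30,150,-30.]))
p=np.array([0.43972249,-0.35180489,0.27917165]); print("ctr-tcp",ctr-p)
S=[[168,231],[467,270]]; print("opp. mid on plane .196",onplane(c,S,p[2]-.083).mean(0)-p)
E
```

```text
px [[258.1, 104.4], [424.9, 129.5], [168.8, 230.9], [466.7, 270.0]] err px 0.19 ctr [ 0.4394 -0.3517  0.1958] axis [0.013 0.018 1.   ] x yaw 21.63567171053094
ctr-tcp [-0.00034525  0.00015226 -0.08334517]
opp. mid on plane .196 [-0.00089092  0.00032472 -0.083     ]
```

Run:
```python
from h import *
Y=97.26; T=np.array([.5372,.2203])
env.movel(np.array([.45,-.25,.40]),velocity=.25)
env.reach(np.array([*T,.40]),np.array(down(Y)))
env.movel(np.array([*T,.336]),velocity=.12); env.dwell(.2)
p,r=tool(); print(p,r.as_matrix()[:,0],env.get_state()["force"])
off=T-p[:2]; 
print(env.movel(np.array([*(T+off),.300]),velocity=.04,stop_force=6)); env.dwell(.2)
s=env.get_state(); print(s["tcp_pos"],s["force"],s["torque"],s["time"])
```

```text
[0.53742996 0.22063297 0.33689872] [-1.26310203e-01  9.91990678e-01  4.77397839e-04] [ 0.15997812 -0.20453959 -4.61312445]
False
[0.53704959 0.22002187 0.30023038] [ 0.05132003 -0.15418989 -3.5233653 ] [0.0114869  0.0547885  0.00541656] 14.1833
```

Run:
```python
from h import *
T=np.array([.5372,.2203]); 
for zt in(.285,.273):
    hit=env.movel(np.array([*T,zt]),velocity=.03,stop_force=12); env.dwell(.1)
    s=env.get_state(); print(hit,s["tcp_pos"],s["force"].round(2),s["torque"].round(2),s["time"])
    if hit: break
```

```text
False [0.53727939 0.22041945 0.2852039 ] [ 0.94  0.36 -4.43] [ 0.03  0.05 -0.01] 14.9333
False [0.53720814 0.22031671 0.27301205] [-0.08  0.83 -4.13] [-0.   -0.02  0.05] 15.5833
```

The splines meshed on the first try, with the underside now about 20 mm below the spline top. Next I press it home.

Run:
```python
from h import *
T=np.array([.5372,.2203]); env.grip(0.03,f_grip=115)
for zt in(.268,.2645,.2625,.261,.2595,.258):
    hit=env.movel(np.array([*T,zt]),velocity=.02,stop_force=30); env.dwell(.3)
    s=env.get_state(); print(zt,hit,s["tcp_pos"].round(4),s["force"].round(2),s["torque"].round(2),round(s["time"],2))
    if s["force"][2]>26: break
c=calibration("wrist"); im,d=camera("wrist"); np.savez("w_end",im=im,d=d,c=c); cv2.imwrite("pics/w_end.png",im)
```

```text
0.268 False [0.5373 0.2207 0.2695] [-2.45 -3.6   7.94] [-0.67  0.67  0.05] 16.5
0.2645 False [0.5374 0.2207 0.2664] [-4.67 -4.65 12.08] [-0.9   0.86  0.02] 17.12
0.2625 False [0.5374 0.2208 0.2647] [-4.25 -4.1  13.4 ] [-1.    1.1  -0.01] 17.68
0.261 False [0.5373 0.2208 0.264 ] [-5.71 -6.53 19.14] [-1.38  1.55 -0.01] 18.23
0.2595 False [0.5373 0.2209 0.264 ] [ -9.36 -10.58  30.94] [-2.12  2.24  0.03] 18.77
```

View pics/w_end.png

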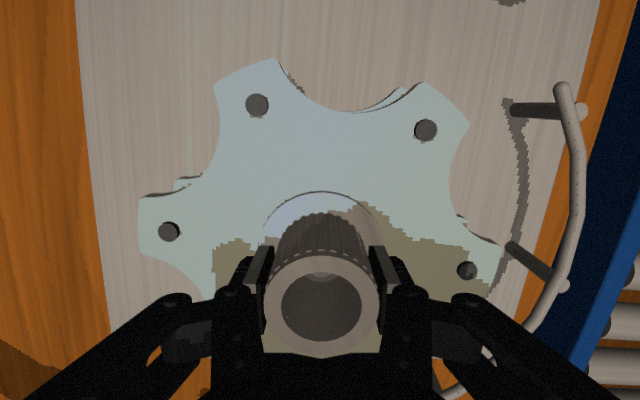

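Wheel seated and still gripped, with the tooth screws at (257,104), (425,130), (168,231) and (467,270). I'll check its pose.

Run:
```python
from h import *
z=np.load("w_end.npz",allow_pickle=True); im,d,c=z["im"],z["d"],z["c"].item()
ctr,W=heldpose(im,c,((257,104),(425,130),(168,231),(467,270)),np.array([90,30,150,-30.]))
p,r=tool(); print("ctr-tcp",ctr-p, "underside above flange",ctr[2]-.05-.13, "lateral",ctr[:2]-[.5369,.2205]); print("tool z",r.as_matrix()[:,2])
P=cloud(c,d)
s=env.get_state(); print(s["force"],s["torque"],s["opening"])
for n in ("top",):
    i2,d2=camera(n); c2=calibration(n); P=cloud(c2,d2)
    e=P-[.5369,.2205,0]; rr=np.hypot(e[...,0],e[...,1]); m=(rr>.045)&(rr<.075)&(abs(P[...,2]-.18)<.012)
    A=np.c_[e[m][:,:2],np.ones(m.sum())]; print("top depth plane",m.sum(),np.linalg.lstsq(A,P[m][:,2],rcond=None)[0])
```

```text
px [[256.8, 103.9], [424.7, 129.7], [168.6, 231.1], [466.3, 270.2]] err px 0.36 ctr [0.5369 0.2208 0.1806] axis [0.003 0.008 1.   ] x yaw 28.918123350922333
ctr-tcp [-3.76598647e-04 -9.35100216e-05 -8.33353983e-02] underside above flange 0.0006338400352706719 lateral [3.16834262e-05 3.09018095e-04]
tool z [ 0.0026119  -0.00172384 -0.9999951 ]
[ -9.73797201 -11.53756799  30.92909535] [-2.13331074  2.25640618  0.13131035] 0.04416178196556468
top depth plane 431 [-0.00310326  0.00333304  0.17883858]
```

Run:
```python
from h import *
job.job_done(); print(env.get_state()["time"])
```

```text
the job is handed in; nothing more can be done
the job is handed in; nothing more can be done
```

The white six-pocket wheel is home on the flange, and I handed the job in with the arm still gripping its boss and pressing down. I gripped it by its boss, carried it over the shaft, turned it about 7° and lowered it. The splines meshed on the first try, and the last look was at about 19 s of the 42 s allowed.

| Last check | Result |
|---|---|
| Underside above the flange | about 0.6 mm from the wrist camera; about 1 mm below it from the top camera's depth (both within camera accuracy) |
| Centring on the shaft | about 0.3 mm off |
| Tilt | under 0.01 rad |
| Upward force on the tool | 31 N; movement stopped hard at TCP height 0.264 m, so the collar should be fully down |
| Side force while pressed | about 10 to 12 N in both x and y, with no sideways shift or tilt seen |

- **Grip:** set to 115 N, with the fingers at 44 mm on the boss and no slip seen.
- **Position disagreement:** my first rough shaft position from the top camera was about 5 mm off the wrist camera's. I used the wrist fit, and the free meshing confirmed it.
- **Left alone:** I kept the arm clear of the green wheel, bottles and hex key, but took no final picture to compare their positions.

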